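Lay two brackets in the pockets of the sloped kitting stand

TASK

Load the sloped plywood kitting stand: lay the long aluminium bracket flat in its long, narrow pocket and the short, wide bracket flat in its short, wide pocket, in either order, each with its upturned tab at the upper end of the slope and pointing up out of the pocket. Set each one down tilted to match the board and let go only once it lies flat on the pocket floor; do not drop it in. Leave the other things on the bench where they are.

Things in the scene. Friction and masses are not known exactly. Their poses are not given: they have to be found in the camera images.
- long_bracket: Long bare-aluminium bracket, lying flat on the bench at the start: a bar 160 long (own x) x 34 wide (y) x 20 thick (z), with an upturned tab 8 thick across its full width at the +x end that rises to 45 above the underside. 200 g nominal. Origin: centre of the underside of the bar; z up out of the top.
- short_bracket: Short wide bare-aluminium bracket, lying flat on the bench at the start: a plate 100 long (own x) x 60 wide (y) x 20 thick (z), with an upturned tab 8 thick across its full width at the +x end that rises to 45 above the underside. 220 g nominal. Origin: centre of the underside of the plate; z up out of the top.
- long_tab (a point): Middle of the top edge of the long bracket's tab: (76, 0, 45) in the bracket's frame.
- short_tab (a point): Middle of the top edge of the short bracket's tab: (46, 0, 45) in the bracket's frame.
- board: Fixed plywood board of the kitting stand, 210 (own x) x 198 (y), sloped 30 degrees, low edge towards the robot. +x points up the slope, z is the normal of its face. Two pockets 7 deep with dark grey floors are let into it. Origin: middle of the board at the level of the pocket floors, 110 above the bench; the face around the pockets is at z = 7.
- long_pocket (a point): Centre of the floor of the long narrow pocket, 175 (x, along the slope) x 46 (y), 7 deep; at (0, +56, 0) in the board's frame, axes as the board's.
- short_pocket (a point): Centre of the floor of the short wide pocket, 112 (x, along the slope) x 72 (y), 7 deep; at (0, -43, 0) in the board's frame, axes as the board's. 40 of board lies between the two pockets.
- spray_can: Bystander: upright dark can, diameter 60, height 190. Origin: centre of its underside.
- tape_roll: Bystander: roll of paper tape lying flat, outer diameter 96, height 45. Origin: centre of its underside.
- jar: Bystander: amber glass jar, diameter 68, height 80. Origin: centre of its underside.
- screwdriver: Bystander: screwdriver 200 long lying on the bench along its own x. Origin: near its middle, on the bench.
- cup: Bystander: white ceramic cup, diameter 72, height 85. Origin: centre of its underside.
- panel_sample: Bystander: grey laminate sample 90 x 60 x 18 lying flat. Origin: centre of its underside.
- wood_block: Bystander: wooden block 90 x 50 x 45. Origin: centre of its underside.
Things that resemble listed ones, but are neither listed nor needed, are in the scene too. Leave any purple or red look-alike of the long_bracket alone. What is shaped like the short_bracket but green is not meant.

How it is judged:
By the outcome, as a careful person would: the job done as asked, in the order asked, and still so for the second after the job is handed in, with the robot touching nothing.
It also fails if it takes over 58 s, if anything falls off the work surface, if the arm or the gripper's body presses on something with over 40 N, if the wrist force passes 120 N, or if a joint passes its speed limit or range.

ROBOT

A 6-joint arm with a two-finger parallel gripper is mounted at the origin on the work surface. World frame = base frame: x ahead of the robot, y to its left, z up, the work surface at z = 0. Lengths are in m, angles in rad, forces in N, time in s.
With the tool pointing down it reaches from about 0.25 to 0.775 m from the base axis. Payload 4 kg.
Tool frame: the origin (TCP) lies midway between the tips of the shut fingers; the grasp point (between the pads) lies 19 mm behind it; z points along the fingers, y is the direction in which the jaws open and shut (so a half turn about z gives the same grasp; the last joint's range is limited). The gripper opens to 94 mm and grips with 3 to 60 N. Pads are 16 mm wide; open, the fingers measure 119 mm over their backs; the gripper's body (75 mm by 177 mm) begins 78 mm behind the grasp point.
Start: joints at [1.24, 0.087, 1.371, -0, 1.684, -0.103], TCP at [0.124, 0.536, 0.206] pointing down, gripper open.
Joint ranges: [-3.1, 3.1], [-0.76, 2.03], [0.27, 2.55], [-1.08, 4.22], [0.17, 2.65], [-2.57, 2.57]. Speed limits (rad/s): [2.79, 2.79, 3.14, 3.14, 3.14, 3.14].

INTERFACE

Orientations are given as a unit quaternion [w, x, y, z].
In Python, from workcell import manip gives the robot as it stands.
- The arm moves only by the shell command python3 -m pendant 'ROWS'. ROWS is JSON, a list of rows, each a list of 7 numbers: the closure in counts, from 0 (fully open) to 255 (shut), then the shift along the tool's x, y, z in cm, then the turn, a rotation vector about the tool's x, y, z in degrees. A call has 1 to 10 rows; each row shifts and turns the commanded pose from where the row before left it, along the tool's axes as they then stand; what a row does not reach is not made up. A row lasts 1/10 s, in which the tool goes at most 50 mm and 8.59 degrees, less where a joint would pass 70% of its speed; a pose out of reach is approached as far as the arm can. A call is refused whole if a number of a shift passes 5 or a number of a turn 8.59, either way. A call with a gripper value outside its range is refused whole. The fingers move at their own pace and stop on an object; the grip force is fixed at half the most. Time passes only in rows, so rows that do not move let the fingers close. It gives the time, the measured TCP pose, the force and the opening at its end, in the units of the state.
- manip.observe(): the state, without advancing time (a new reading comes with each control period).
- manip.read_camera(name): name is "side" or "top"; returns (picture, depth): 384x512x3 uint8, red, green, blue; 384x512 float32, m along the optical axis (not along the pixel's ray), 0 where there is no reading.
- manip.get_calibration(name): a dict with "fov_y" (degrees; the focal length in pixels is half the picture's height over the tangent of half this angle, whatever the lens; pixels are square), "cx", "cy" (the principal point, pixels), "position" and "rotation" of the camera in the world. Camera axes: x right, y down, z forward; pixel columns grow to the right and rows downward; lengths in m; the calibration is good to about 2 mm. A picture is of the moment at which its call begins. get_calibration takes no time and is no camera call.
- manip.sign_off(): hands the job in, once; it reports no verdict.
The state is a dict: "t": time; "joint_pos": joint angles; "joint_vel": joint speeds; "joint_efforts": joint torques, N m; "ee_pos": TCP position; "eef_rot": TCP orientation; "force": force on the tool from outside, world axes, zero at the start; "torque": the same for the moment, N m; "gripper_width": finger opening in m.
Only numpy, scipy, OpenCV 4.12 (cv2) and the standard library are available. Lean on these libraries where they do the work, as an engineer would, in place of code of your own. Each camera call takes 0.05 s, during which the arm holds its last target. There are 200 camera calls.

## Working session

There is one attempt and no reset: what is moved stays moved. The work goes in short steps, Python scripts to look and compute and a shell command to move; the robot and the scene stay as the last step left them, time stands still between calls to the robot, and variables do not carry over. Pictures are saved under pics/ and viewed, about 8 in all and at most 12, crops included, and the job is handed in when it is done.

```bash
ls; mkdir -p pics; python3 - <<'E'
from workcell import manip
import cv2,numpy as np
for n in("top","side"):
    p,d=manip.read_camera(n); np.savez(f"pics/{n}0.npz",p=p,d=d)
    cv2.imwrite(f"pics/{n}0.png",cv2.resize(p[...,::-1],(800,600),interpolation=cv2.INTER_CUBIC))
    print(n,manip.get_calibration(n))
print(manip.observe())
E
```

```text
pics
top {'fov_y': 48.97100364131183, 'cx': 254.50532737722227, 'cy': 184.48253295476923, 'position': array([ 0.37553274, -0.0235604 ,  1.20923683]), 'rotation': array([ 0.0150709 , -0.69988103,  0.71336411, -0.03242011])}
side {'fov_y': 42.927485960455, 'cx': 255.53121965273186, 'cy': 185.9188788226441, 'position': array([-0.0430386 , -1.04508539,  0.77149063]), 'rotation': array([-0.48254398,  0.8486338 , -0.19258581,  0.09941167])}
{'t': 0.1, 'joint_pos': array([ 1.23987346e+00,  8.78771693e-02,  1.37209352e+00, -2.30081915e-05,
        1.68362544e+00, -1.03089004e-01]), 'joint_vel': array([-4.60813380e-04, -1.17656895e-03, -3.41169062e-03,  3.35108077e-03,
       -2.12976192e-04,  9.15101058e-05]), 'joint_efforts': array([ 2.12664971e-03, -3.41251838e+01, -3.03302944e+01,  7.19341706e-02,
        3.04019137e-02, -1.21540952e-04]), 'ee_pos': array([0.12406937, 0.53530677, 0.20442826]), 'eef_rot': array([-2.04516866e-04,  1.13671924e-01,  9.93517836e-01, -9.80705267e-04]), 'force': array([ 0.02144864, -0.26937538, -0.19156796]), 'torque': array([-0.0052565 , -0.02921187,  0.02297528]), 'gripper_width': 0.09390300149845227}
```

View pics/top0.png

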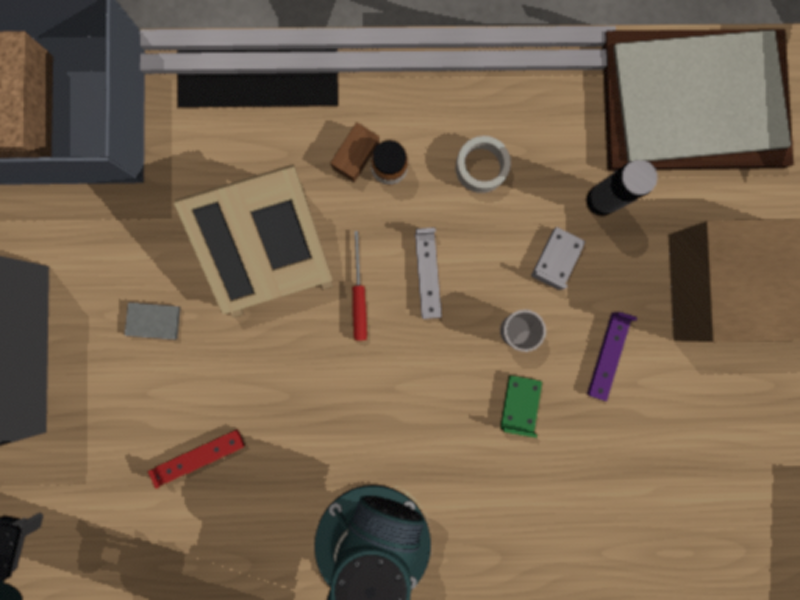

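View pics/side0.png

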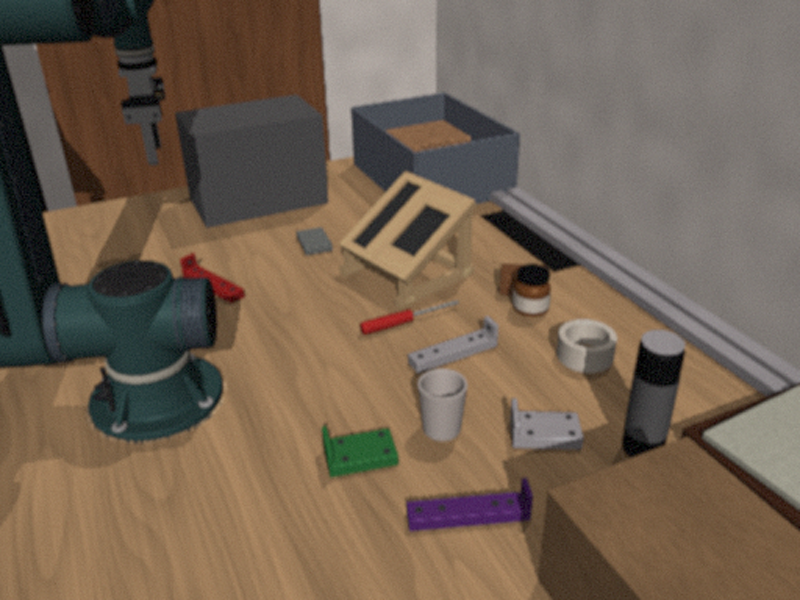

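The two bracket types each have look-alikes (800×600 top view):
- **Long bracket:** silver (428,273), red (197,458) and purple (612,355). Silver fits, because the bracket is bare aluminium.
- **Short bracket:** silver (558,257) and green (521,405). Silver fits for the same reason.
- **Other items:** the board is centred near (253,240), with its long pocket at (222,252) and its short pocket at (282,235).

I'll confirm both silver ones in one enlarged crop and measure them.

```bash
cat > h.py <<'E'
import numpy as np,cv2
from scipy.spatial.transform import Rotation as R
from workcell import manip
def cal(n):
    c=manip.get_calibration(n); q=c["rotation"]
    return 192/np.tan(np.radians(c["fov_y"])/2),c["cx"],c["cy"],c["position"],R.from_quat(np.r_[q[1:],q[0]]).as_matrix()
def cloud(n,d):
    f,cx,cy,p,M=cal(n); v,u=np.mgrid[:384,:512]
    return np.stack([(u-cx)/f*d,(v-cy)/f*d,d],-1)@M.T+p
def onplane(n,uv,z):
    f,cx,cy,p,M=cal(n); uv=np.atleast_2d(uv).astype(float)
    r=np.c_[(uv-[cx,cy])/f,np.ones(len(uv))]@M.T
    return p+r*((z-p[2])/r[:,2])[:,None]
E
python3 - <<'E'
from h import *
t=np.load("pics/top0.npz"); s=np.load("pics/side0.npz")
a=cv2.resize(t["p"][135:215,255:385,::-1],(780,480),interpolation=cv2.INTER_CUBIC)
cv2.imwrite("pics/crop1.png",a)
P=cloud("top",t["d"]); p=t["p"].astype(int); z=P[...,2]
print("bench z",np.median(z[250:280,200:300]),np.std(z[250:280,200:300]), "zeros",(t["d"]==0).mean())
hsv=cv2.cvtColor(t["p"],cv2.COLOR_RGB2HSV)
m=((hsv[...,1]<60)&(hsv[...,2]>90)).astype(np.uint8)
m[:, :]=cv2.morphologyEx(m,cv2.MORPH_CLOSE,np.ones((3,3)))
for x0,y0,x1,y1 in[(258,140,290,210),(335,140,380,190)]:
    k=np.zeros_like(m);k[y0:y1,x0:x1]=m[y0:y1,x0:x1]
    n,l,st,_=cv2.connectedComponentsWithStats(k);i=1+np.argmax(st[1:,4]);b=l==i
    Q=P[b];Q=Q[(Q[:,2]>.005)]
    print(st[i],"zpct",np.percentile(Q[:,2],[5,25,50,75,90,97]))
    top=Q[abs(Q[:,2]-.02)<.008]; r=cv2.minAreaRect((top[:,:2]*1e3).astype(np.float32));print("plate(depth)",r)
    c,_=cv2.findContours((l==i).astype(np.uint8),0,2); pts=max(c,key=len)[:,0]
    w=onplane("top",pts,.02); print("mask@.02",cv2.minAreaRect((w[:,:2]*1e3).astype(np.float32)))
    tb=Q[Q[:,2]>.034]; print("tab",len(tb),tb.mean(0) if len(tb) else 0)
# board
k=np.zeros(z.shape,bool);k[105:202,110:213]=1
wood=k&(hsv[...,1]<120)&(hsv[...,2]>120)&(z>.05)
Q=P[wood];
for _ in range(5):
    c=Q.mean(0);n=np.linalg.svd(Q-c)[2][2];n*=np.sign(n[2]);e=(Q-c)@n;Q=Q[abs(e)<max(2*e.std(),.003)]
print("board face",len(Q),c,n,"tilt",np.degrees(np.arccos(n[2])),"yaw upslope",np.degrees(np.arctan2(-n[1],-n[0])),e.std())
dark=(k&(hsv[...,2]<75)).astype(np.uint8)
n_,l,st,_=cv2.connectedComponentsWithStats(dark)
f,cx,cy,p0,M=cal("top")
ux=np.array([-n[0],-n[1],0]);ux-=n*(ux@n);ux/=np.linalg.norm(ux);uy=np.cross(n,ux)
for i in range(1,n_):
    if st[i,4]<150:continue
    cc,_=cv2.findContours((l==i).astype(np.uint8),0,2);pts=max(cc,key=len)[:,0].astype(float)
    r=np.c_[(pts-[cx,cy])/f,np.ones(len(pts))]@M.T
    w=p0+r*(((c-p0)@n)/(r@n))[:,None]
    q=np.c_[(w-c)@ux,(w-c)@uy]*1e3; rr=cv2.minAreaRect(q.astype(np.float32))
    print(st[i],"rim rect",rr,"world",c+ux*rr[0][0]/1e3+uy*rr[0][1]/1e3,"zfloor",np.median((P[l==i]-c)@n))
# whole board outline
o=cv2.morphologyEx(((wood|(dark>0))&(abs((P-c)@n)<.012)).astype(np.uint8),cv2.MORPH_OPEN,np.ones((3,3)))
Q=P[o>0];q=np.c_[(Q-c)@ux,(Q-c)@uy]*1e3;rr=cv2.minAreaRect(q.astype(np.float32));print("board rect",rr,c+ux*rr[0][0]/1e3+uy*rr[0][1]/1e3)
E
```

```text
bench z 0.0001889740891449776 0.06972900825457638 zeros 0.004002888997395833
[266 146  17  58 747] zpct [0.0157859  0.01830146 0.0200469  0.02196743 0.02451489 0.0449466 ]
plate(depth) ((477.866943359375, -108.552001953125), (152.31240844726562, 34.204864501953125), 3.287719488143921)
mask@.02 ((482.91729736328125, -108.34327697753906), (164.68312072753906, 37.68184280395508), 3.1906211376190186)
tab 49 [ 0.53809379 -0.09547581  0.16289351]
[342 145  32  40 742] zpct [0.01582245 0.01823328 0.020081   0.02201387 0.03698354 0.04535885]
plate(depth) ((511.6736145019531, -351.3539123535156), (61.71684646606445, 88.57365417480469), 62.55659103393555)
mask@.02 ((507.07342529296875, -350.3366394042969), (65.97578430175781, 98.29177856445312), 62.22539138793945)
tab 74 [ 0.45772464 -0.30181037  0.13809727]
board face 3281 [0.53531382 0.18058724 0.11946133] [-0.4801296  -0.14074269  0.86583316] tilt 30.022022065013257 yaw upslope 16.33769636851118 0.0015491095173601778
[ 161  128   38   44 1015] rim rect ((-5.952007293701172, -39.83490753173828), (106.22447967529297, 67.39551544189453), 0.0010593082988634706) world [0.54157395 0.14091119 0.11648334] zfloor -0.006335463914099466
[ 124  130   38   62 1001] rim rect ((-5.653480529785156, 58.81731414794922), (169.419677734375, 41.12550735473633), 0.13512346148490906) world [0.51407131 0.23565259 0.11663271] zfloor -0.006407410829736734
board rect ((-6.286964416503906, 3.6476898193359375), (211.82205200195312, 198.64344787597656), 0.08698388934135437) [0.52906408 0.1825564  0.11631575]
```

View pics/crop1.png

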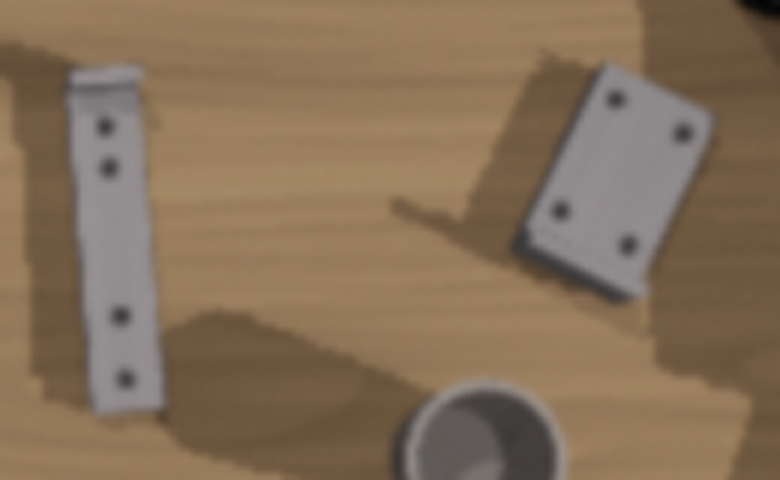

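The crop confirms both: the left one is the bare-aluminium long bracket with its tab at the top end (105,78), and the right one is the bare-aluminium short bracket with its tab at the lower-left end (580,270). Next I'll compute the moves.

```bash
cat > plan.py <<'E'
import sys
from h import *
n=np.array([-.4801,-.1407,.8658]); 
yaw=np.radians(16.4); n=np.array([-.5*np.cos(yaw),-.5*np.sin(yaw),np.cos(np.pi/6)])
ux=np.array([np.cos(yaw)*n[2],np.sin(yaw)*n[2],.5]); uy=np.cross(n,ux)
c=np.array([.53531,.18059,.11946]); B=c-.0060*ux+.0032*uy-.007*n   # board origin
def down(a): # tool x at yaw a, z down
    a=np.radians(a); x=np.array([np.cos(a),np.sin(a),0]); z=np.array([0,0,-1.]); return np.c_[x,np.cross(z,x),z]
def tilt(s): return np.c_[s*ux,np.cross(-n,s*ux),-n]   # tool x = s*board x
LP=B+.056*uy; SP=B-.043*uy
a=np.radians(3.2); LG=np.array([.482,-.1083,0])+.004*np.array([np.cos(a),np.sin(a),0])
b=np.radians(152.4); SG=np.array([.508,-.350,0])+.004*np.array([np.cos(b),np.sin(b),0])
def go(pos,Rt):
    s=manip.observe(); q=s["eef_rot"]; Rc=R.from_quat(np.r_[q[1:],q[0]]).as_matrix()
    rv=R.from_matrix(Rc.T@Rt).as_rotvec(degrees=True); d=np.asarray(pos)-s["ee_pos"]
    np.set_printoptions(precision=3,suppress=True)
    print("t",s["t"],"pos",s["ee_pos"],"w",s["gripper_width"],"F",s["force"])
    print("turn(tool,deg)",rv,"rows>=",np.abs(rv).max()/8.59," shift after turn(cm)",Rt.T@d*100," shift before",Rc.T@d*100)
E
python3 - <<'E'
from plan import *
print(B,LP,SP)
go(np.r_[LG[:2],.10],down(183.2))
E
```

```text
[0.53277936 0.18318091 0.11039782] [0.51696824 0.23690249 0.11039782] [0.54492005 0.14193041 0.11039782]
t 0.1 pos [0.124 0.535 0.204] w 0.09390300149845227 F [ 0.021 -0.269 -0.192]
turn(tool,deg) [ -0.112  -0.027 -16.254] rows>= 1.8922072485407333  shift after turn(cm) [-32.545 -66.258  10.443]  shift before [-49.791 -54.48   10.542]
```

```bash
python3 -m pendant '[[0,0,0,0,0,0,-8.1],[0,0,0,0,0,0,-8.1],[0,-1.6,-3.3,0,0,0,0],[0,-1.6,-3.3,0,0,0,0],[0,-1.6,-3.3,0,0,0,0],[0,-1.6,-3.3,0,0,0,0],[0,-1.6,-3.3,0,0,0,0],[0,-1.6,-3.3,0,0,0,0],[0,-1.6,-3.3,0,0,0,0],[0,-1.6,-3.3,0,0,0,0]]' && python3 -m pendant '[[0,-1.6,-3.3,0,0,0,0],[0,-1.6,-3.3,0,0,0,0],[0,-1.6,-3.3,0,0,0,0],[0,-1.6,-3.3,0,0,0,0],[0,-1.6,-3.3,0,0,0,0],[0,-1.6,-3.3,0,0,0,0],[0,-1.6,-3.3,0,0,0,0],[0,-1.6,-3.3,0,0,0,0],[0,-1.6,-3.3,0,0,0,0],[0,-1.6,-3.3,0,0,0,0]]'
python3 -m pendant '[[0,0,0,0,0,0,0],[0,0,0,0,0,0,0]]'
python3 -c "
from plan import *
go(np.r_[LG[:2],.10],down(183.2))"
```

```text
t: 1.1
ee_pos: [0.2667, 0.2778, 0.2051]
eef_rot: [-0.0, -0.028, 1.0, -0.0]
force: [-0.2, 0.0, 0.9]
gripper_width: 0.0939
t: 2.1
ee_pos: [0.4446, -0.0429, 0.205]
eef_rot: [-0.0, -0.027, 1.0, 0.0]
force: [0.3, 0.2, 0.6]
gripper_width: 0.0938
t: 2.3
ee_pos: [0.444, -0.0417, 0.2047]
eef_rot: [-0.001, -0.027, 1.0, 0.001]
force: [-0.0, 0.2, -0.5]
gripper_width: 0.094
t 2.3 pos [ 0.444 -0.042  0.205] w 0.09397590058206638 F [-0.029  0.177 -0.507]
turn(tool,deg) [ 0.069 -0.111 -0.144] rows>= 0.01679104798661404  shift after turn(cm) [-3.821 -6.864 10.469]  shift before [-3.858 -6.867 10.453]
```

```bash
python3 -m pendant '[[0,-1.9,-3.4,0,0,0,0],[0,-1.9,-3.4,0,0,0,0],[0,0,0,3,0,0,0],[0,0,0,3,0,0,0],[0,0,0,3,0,0,0],[0,0,0,3,0,0,0],[0,0,0,0,0,0,0],[0,0,0,0,0,0,0]]'
python3 - <<'E'
from plan import *
go(np.r_[LG[:2],.010],down(183.2))
p,d=manip.read_camera("top"); q,e=manip.read_camera("side")
a=cv2.resize(p[130:220,230:330,::-1],(400,360),interpolation=cv2.INTER_CUBIC)
b=cv2.resize(q[150:240,240:340,::-1],(400,360),interpolation=cv2.INTER_CUBIC)
cv2.imwrite("pics/pick1.png",np.hstack([a,b]))
E
```

```text
t: 3.1
ee_pos: [0.4858, -0.1061, 0.0858]
eef_rot: [-0.0, -0.028, 1.0, 0.0]
force: [-0.0, 0.2, 0.5]
gripper_width: 0.0937
t 3.1 pos [ 0.486 -0.106  0.086] w 0.09370433390196453 F [-0.029  0.18   0.521]
turn(tool,deg) [ 0.032 -0.034  0.035] rows>= 0.004119014193848333  shift after turn(cm) [-0.013 -0.195  7.579]  shift before [-0.017 -0.2    7.579]
```

View pics/pick1.png

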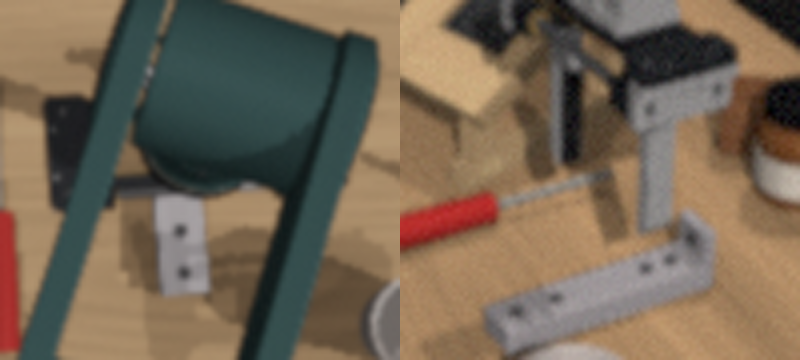

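The fingers straddle the bracket (left panel: bar at (182,240), jaws above it), and the black pads reach the fingertips. I'll descend and grip.

```bash
python3 -m pendant '[[0,0,-0.2,2.5,0,0,0],[0,0,0,2.5,0,0,0],[0,0,0,1.6,0,0,0],[0,0,0,1.0,0,0,0],[0,0,0,0,0,0,0],[0,0,0,0,0,0,0]]' && python3 -m pendant '[[255,0,0,0,0,0,0],[255,0,0,0,0,0,0],[255,0,0,0,0,0,0],[255,0,0,0,0,0,0],[255,0,0,0,0,0,0],[255,0,0,0,0,0,0],[255,0,0,0,0,0,0],[255,0,0,0,0,0,0]]'
python3 -m pendant '[[255,0,0,-2,0,0,0],[255,0,0,-3,0,0,0],[255,0,0,-4,0,0,0],[255,0,0,-4,0,0,0],[255,0,0,-4,0,0,0],[255,0,0,-4,0,0,0],[255,0,0,-4,0,0,0],[255,0,0,0,0,0,0],[255,0,0,0,0,0,0]]'
python3 -c "
from plan import *
go(LP+.080*n+.004*ux,tilt(-1))
go(np.r_[(LP+.080*n)[:2],.26],down(196.4))"
```

```text
t: 3.8
ee_pos: [0.4873, -0.1096, 0.0109]
eef_rot: [0.001, -0.028, 1.0, -0.0]
force: [0.1, -0.9, 1.2]
gripper_width: 0.0937
t: 4.6
ee_pos: [0.4861, -0.1092, 0.0094]
eef_rot: [-0.0, -0.027, 1.0, 0.0]
force: [0.1, -1.1, -0.1]
gripper_width: 0.0337
t: 5.5
ee_pos: [0.4864, -0.1093, 0.2597]
eef_rot: [0.001, -0.027, 1.0, -0.0]
force: [-0.8, 0.5, -2.5]
gripper_width: 0.0334
t 5.5 pos [ 0.486 -0.109  0.26 ] w 0.03344181058565534 F [-0.799  0.478 -2.548]
turn(tool,deg) [ -3.496 -29.798 -12.937] rows>= 3.468915553333412  shift after turn(cm) [-3.939 32.353 11.282]  shift before [-1.386 33.57   7.79 ]
t 5.5 pos [ 0.486 -0.109  0.26 ] w 0.03344181058565534 F [-0.799  0.478 -2.548]
turn(tool,deg) [ -0.028   0.067 -13.25 ] rows>= 1.5425029817612728  shift after turn(cm) [-8.706 32.353 -0.031]  shift before [-1.059 33.487 -0.042]
```

```bash
python3 -m pendant '[[255,-0.1,1.5,0,0,0,0],[255,-0.1,3,0,0,0,0],[255,-0.1,3,0,0,0,0],[255,-0.1,3,0,0,0,0],[255,-0.1,3,0,0,0,0],[255,-0.1,3,0,0,0,0],[255,-0.1,3,0,0,0,0],[255,-0.1,3,0,0,0,0],[255,-0.1,3,0,0,0,0],[255,-0.1,3,0,0,0,0]]' && python3 -m pendant '[[255,0,3,0,0,0,0],[255,0,2,0,0,0,0],[255,0,0,0,-0.7,-6,-2.6],[255,0,0,0,-0.7,-6,-2.6],[255,0,0,0,-0.7,-6,-2.6],[255,0,0,0,-0.7,-6,-2.6],[255,0,0,0,-0.7,-5.8,-2.5],[255,0,0,0,0,0,0],[255,0,0,0,0,0,0]]'
python3 -c "
from plan import *
go(LP+.060*n+.004*ux,tilt(-1)); print(manip.observe()['joint_pos'])"
```

```text
t: 6.5
ee_pos: [0.4787, 0.1778, 0.2565]
eef_rot: [-0.003, -0.028, 1.0, -0.0]
force: [-0.9, 0.4, -1.1]
gripper_width: 0.0337
t: 7.4
ee_pos: [0.4764, 0.226, 0.2572]
eef_rot: [0.253, -0.137, 0.957, 0.037]
force: [0.2, -0.1, -0.6]
gripper_width: 0.0334
t 7.4 pos [0.476 0.226 0.257] w 0.03344524086992457 F [ 0.228 -0.148 -0.59 ]
turn(tool,deg) [ 0.06  -0.334 -0.083] rows>= 0.03888670821470833  shift after turn(cm) [ 3.302 -0.097  8.819]  shift before [ 3.251 -0.111  8.838]
[ 0.359 -0.358  1.752 -0.037  1.231 -1.494]
```

```bash
python3 -m pendant '[[255,1.7,0,0,0,-0.3,0],[255,1.6,-0.1,0,0,0,0],[255,0,0,3,0,0,0],[255,0,0,3,0,0,0],[255,0,0,2.8,0,0,0],[255,0,0,0,0,0,0],[255,0,0,0,0,0,0]]'
python3 - <<'E'
from plan import *
go(LP+.0094*n+.004*ux,tilt(-1))
q,e=manip.read_camera("side");p,d=manip.read_camera("top")
np.savez("pics/s2.npz",q=q,e=e,p=p,d=d)
b=cv2.resize(q[95:215,200:320,::-1],(400,400),interpolation=cv2.INTER_CUBIC)
a=cv2.resize(p[95:215,100:220,::-1],(400,400),interpolation=cv2.INTER_CUBIC)
cv2.imwrite("pics/place1.png",np.hstack([a,b]))
E
```

```text
t: 8.1
ee_pos: [0.4938, 0.2297, 0.1667]
eef_rot: [0.257, -0.137, 0.956, 0.038]
force: [0.2, 0.1, -1.8]
gripper_width: 0.0337
t 8.1 pos [0.494 0.23  0.167] w 0.0337149469935696 F [ 0.205  0.119 -1.78 ]
turn(tool,deg) [ 0.032  0.107 -0.087] rows>= 0.01248733825495602  shift after turn(cm) [0.313 0.04  5.155]  shift before [0.323 0.036 5.155]
```

View pics/place1.png

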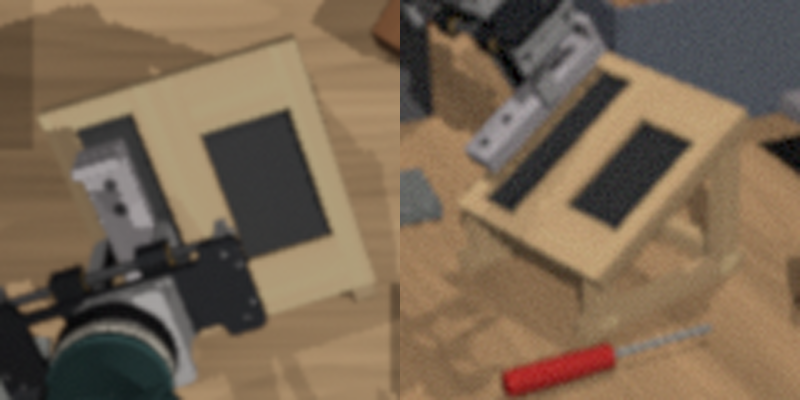

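The bracket is held parallel to the slope above the long pocket, tab up-slope. Before lowering, I'll check its pose in the board frame from depth.

```bash
cat >> plan.py <<'E'
def inboard(n_,d,dz=0): 
    X=cloud(n_,d)-B; return np.stack([X@ux,X@uy,X@n],-1)*1e3
E
python3 - <<'E'
from plan import *
np.set_printoptions(precision=1,suppress=True)
t=np.load("pics/s2.npz")
for nm,im,d in(("side",t["q"],t["e"]),("top",t["p"],t["d"])):
    b=inboard(nm,d); hsv=cv2.cvtColor(im,cv2.COLOR_RGB2HSV)
    sil=(hsv[...,1]<60)&(hsv[...,2]>70)&(d>0)
    m=sil&(b[...,0]>-110)&(b[...,0]<110)&(abs(b[...,1]-56)<35)&(b[...,2]>40)&(b[...,2]<110)
    Q=b[m]; print(nm,len(Q))
    up=Q[(Q[:,0]>20)&(Q[:,0]<66)&(Q[:,2]>62)&(Q[:,2]<80)]
    if len(up)>20:
        print(" top z",np.median(up[:,2])," slope/x",np.polyfit(up[:,0],up[:,2],1),"y pct",np.percentile(up[:,1],[2,50,98]))
    lo=Q[(Q[:,0]<-30)&(Q[:,2]>62)&(Q[:,2]<80)]
    if len(lo)>10: print(" low end: z med",np.median(lo[:,2]),"y pct",np.percentile(lo[:,1],[2,50,98]),"xmin",np.percentile(lo[:,0],2))
    tb=Q[(Q[:,2]>82)]; 
    if len(tb): print(" tab",len(tb),np.percentile(tb,[5,50,95],axis=0))
    # pocket in this view: floor dark
    dk=(hsv[...,2]<80)&(abs(b[...,2])<5)&(abs(b[...,0])<95)&(abs(b[...,1])<90)
    D=b[dk&(b[...,1]<0)]; print(" short pocket pct",np.percentile(D,[2,50,98],axis=0).tolist())
    D=b[dk&(b[...,1]>20)]; print(" long pocket pct",np.percentile(D,[2,50,98],axis=0).tolist())
    wd=(hsv[...,1]>60)&(hsv[...,2]>120)&(abs(b[...,2]-7)<6)&(abs(b[...,0])<110)&(abs(b[...,1])<105); D=b[wd];print(" board face pct",np.percentile(D,[.5,50,99.5],axis=0).tolist())
E
```

```text
side 614
 top z 71.91522881690011  slope/x [ 0.  70.5] y pct [36.2 47.1 74.3]
 low end: z med 72.10916311734816 y pct [35.7 50.3 71.5] xmin -77.87472681747346
 tab 70 [[ -2.3  24.3  84.2]
 [ 12.9  30.6  91.4]
 [ 79.5  52.1 106.3]]
 short pocket pct [[-49.546974351137145, -67.20233345091467, -2.8427736998997886], [-0.6282152007936825, -39.43706836117566, 1.5689414644341704], [51.495771636488385, -10.52947457334329, 4.754242764569005]]
 long pocket pct [[-81.00378517554194, 44.00068130685545, -3.2867609793491526], [-0.5584713571036131, 60.48186751449381, 1.450508668062525], [81.94293186234523, 76.89615264821128, 4.8491307293291825]]
 board face pct [[-105.96989654366324, -100.49850102091875, 1.5170569312213513], [-10.48717020002254, -17.765073332119478, 7.875125825535557], [104.38037726045138, 97.13106169546768, 12.55809092621051]]
top 570
 top z 72.40413806102303  slope/x [ 0.  72.1] y pct [38.9 53.4 71.9]
 tab 112 [[ 17.   27.   83.4]
 [ 79.9  54.5  95.4]
 [ 84.3  80.9 101.6]]
 short pocket pct [[-53.11234192385418, -74.88200639873787, -3.3410316503341586], [-1.0101261767392096, -42.081922892347386, 0.5925938218707416], [49.07016622602595, -9.336881967761936, 4.019856559375607]]
 long pocket pct [[-39.04704824049696, 36.65605472369858, -3.45859298914044], [51.50205010919346, 44.20301178826034, 0.6300524497527628], [82.11793447500027, 75.5787801803716, 4.184222139790258]]
 board face pct [[-104.97591832764202, -98.58538894893181, 1.8943623776535412], [47.731463858431745, -25.704692442067312, 6.854498345462168], [104.8274888388068, 98.27267809939285, 11.842419432387016]]
```

Pose checks: the bracket is parallel to the board, y ≈ 55.5 mm (pocket at 56), with about 3 mm of x left to correct. Lowering.

```bash
python3 -m pendant '[[255,0.3,0,1.5,0,0,0],[255,0,0,1.5,0,0,0],[255,0,0,1,0,0,0],[255,0,0,0.5,0,0,0],[255,0,0,0,0,0,0],[255,0,0,0,0,0,0]]' && python3 -m pendant '[[255,0,0,0.3,0,0,0],[255,0,0,0,0,0,0],[255,0,0,0,0,0,0]]'
python3 -c "
from plan import *
go(LP+.0094*n+.004*ux,tilt(-1))"
```

```text
t: 8.8
ee_pos: [0.5128, 0.2352, 0.1275]
eef_rot: [0.259, -0.137, 0.955, 0.038]
force: [-0.4, 0.4, -2.2]
gripper_width: 0.0338
t: 9.1
ee_pos: [0.5139, 0.2355, 0.1241]
eef_rot: [0.258, -0.137, 0.956, 0.038]
force: [-0.2, -0.8, -1.7]
gripper_width: 0.0337
t 9.1 pos [0.514 0.235 0.124] w 0.03368761968823003 F [-0.176 -0.789 -1.702]
turn(tool,deg) [ 0.032  0.256 -0.052] rows>= 0.02975546054004212  shift after turn(cm) [-0.006  0.051  0.419]  shift before [-0.004  0.051  0.419]
```

```bash
python3 -m pendant '[[255,0,0.05,0.2,0,0,0],[255,0,0,0,0,0,0],[255,0,0,0,0,0,0]]' && python3 -m pendant '[[255,0,0,0.1,0,0,0],[255,0,0,0,0,0,0],[255,0,0,0,0,0,0]]' && python3 -m pendant '[[255,0,0,0.1,0,0,0],[255,0,0,0,0,0,0],[255,0,0,0,0,0,0]]'
python3 -c "
from plan import *
go(LP+.0094*n+.004*ux,tilt(-1))"
```

```text
t: 9.4
ee_pos: [0.5146, 0.2362, 0.1221]
eef_rot: [0.258, -0.137, 0.956, 0.038]
force: [0.2, -0.4, -1.0]
gripper_width: 0.0334
t: 9.7
ee_pos: [0.5151, 0.2363, 0.1213]
eef_rot: [0.258, -0.137, 0.956, 0.038]
force: [-0.2, -0.4, -1.9]
gripper_width: 0.0339
t: 10.0
ee_pos: [0.5158, 0.2365, 0.1207]
eef_rot: [0.258, -0.137, 0.956, 0.038]
force: [-0.7, 0.9, -0.3]
gripper_width: 0.0335
t 10.0 pos [0.516 0.237 0.121] w 0.03346689386218032 F [-0.684  0.902 -0.289]
turn(tool,deg) [ 0.033  0.262 -0.054] rows>= 0.03047857840044291  shift after turn(cm) [0.005 0.    0.013]  shift before [0.005 0.    0.013]
```

```bash
python3 -m pendant '[[255,0,0,0.05,0,0,0],[255,0,0,0,0,0,0],[255,0,0,0,0,0,0]]' && python3 -m pendant '[[255,0,0,0.05,0,0,0],[255,0,0,0,0,0,0],[255,0,0,0,0,0,0]]'
```

```text
t: 10.3
ee_pos: [0.5158, 0.2366, 0.1207]
eef_rot: [0.258, -0.137, 0.956, 0.038]
force: [-5.7, -1.9, 4.3]
gripper_width: 0.0336
t: 10.6
ee_pos: [0.5158, 0.2366, 0.1207]
eef_rot: [0.258, -0.137, 0.956, 0.038]
force: [-8.4, -3.1, 6.1]
gripper_width: 0.034
```

```bash
python3 -m pendant '[[255,0,0,0.05,0,0,0],[255,0,0,0,0,0,0],[255,0,0,0,0,0,0]]'
```

```text
t: 10.9
ee_pos: [0.5158, 0.2366, 0.1207]
eef_rot: [0.258, -0.137, 0.956, 0.037]
force: [-11.5, -3.8, 9.9]
gripper_width: 0.0338
```

Contact came at the predicted floor height, now about 15 N along the normal. I'll check flatness before releasing.

```bash
cat > chk.py <<'E'
from plan import *
def chk(yc,hl,hw,tag):
    for nm in("side","top"):
        im,d=manip.read_camera(nm); b=inboard(nm,d); hsv=cv2.cvtColor(im,cv2.COLOR_RGB2HSV)
        np.savez(f"pics/{tag}_{nm}.npz",p=im,d=d)
        sil=(hsv[...,1]<60)&(hsv[...,2]>70)&(d>0)&(abs(b[...,1]-yc)<hw+8)
        Q=b[sil&(abs(b[...,2]-20)<8)&(abs(b[...,0])<hl+8)]
        if len(Q)>20:
            A=np.c_[Q[:,:2]-[0,yc],np.ones(len(Q))]
            k=np.linalg.lstsq(A,Q[:,2],rcond=None)[0]
            print(nm,len(Q),"z at centre %.1f slope x %.2f deg y %.2f deg"%(k[2],*np.degrees(k[:2])),"x",np.percentile(Q[:,0],[1,99]),"y",np.percentile(Q[:,1],[1,99]))
        T=b[sil&(b[...,2]>32)&(b[...,2]<55)&(b[...,0]>hl-25)&(b[...,0]<hl+12)]
        if len(T): print("  tab",len(T),np.percentile(T,[5,50,95],axis=0).tolist())
E
python3 -c "
from chk import *
np.set_printoptions(precision=1,suppress=True)
chk(56,80,17,'l1')"
```

```text
side 385 z at centre 20.6 slope x 0.20 deg y 2.95 deg x [-80.8  76. ] y [33.5 73.9]
  tab 18 [[71.58958869432345, 39.44724821968756, 33.22762069081368], [74.07028808526557, 43.86001838220548, 39.82228064654501], [79.32180786004727, 56.46734284593071, 48.41498613703996]]
top 374 z at centre 19.9 slope x -0.11 deg y -0.02 deg x [-15.8  80.1] y [36.6 75.1]
  tab 66 [[72.49904527014107, 40.248763916947645, 33.94031939754765], [78.02974423252583, 55.585097277324316, 43.69845231107747], [80.11003497944223, 70.41586834087059, 47.77953330108949]]
```

It lies flat: top face at z≈20 mm, slopes within 0.2° in the top view, and tab top at ≈45 mm. I'll ease the pressure, release and retreat.

```bash
python3 -m pendant '[[255,0,0,-0.1,0,0,0],[120,0,0,0,0,0,0],[60,0,0,0,0,0,0],[0,0,0,0,0,0,0],[0,0,0,0,0,0,0],[0,0,0,0,0,0,0],[0,0,0,0,0,0,0]]' && python3 -m pendant '[[0,0,0,-1,0,0,0],[0,0,0,-2,0,0,0],[0,0,0,-3,0,0,0],[0,0,0,-3,0,0,0],[0,0,0,-3,0,0,0],[0,0,0,-2,0,0,0],[0,0,0,0,0,0,0]]'
python3 -c "
from plan import *
go(np.r_[SG[:2],.27],down(152.4))"
```

```text
t: 11.7
ee_pos: [0.516, 0.2366, 0.12]
eef_rot: [0.258, -0.137, 0.956, 0.038]
force: [0.5, 0.5, -0.4]
gripper_width: 0.078
t: 12.4
ee_pos: [0.4489, 0.217, 0.2464]
eef_rot: [0.262, -0.137, 0.954, 0.039]
force: [0.8, 0.4, 0.2]
gripper_width: 0.094
t 12.4 pos [0.449 0.217 0.246] w 0.09399975206554087 F [0.775 0.431 0.234]
turn(tool,deg) [11.882 29.173 42.884] rows>= 4.992272662142804  shift after turn(cm) [-31.103 -47.513  -2.362]  shift before [  7.876 -55.782  -7.537]
```

```bash
python3 -m pendant '[[0,0,0,0,2,4.9,7.1],[0,0,0,0,2,4.9,7.1],[0,0,0,0,2,4.9,7.1],[0,0,0,0,2,4.9,7.1],[0,0,0,0,2,4.9,7.1],[0,0,0,0,1.9,4.7,7.3],[0,-1.7,-2.6,-0.1,0,0,0],[0,-1.7,-2.6,-0.1,0,0,0],[0,-1.7,-2.6,-0.1,0,0,0],[0,-1.7,-2.6,-0.1,0,0,0]]' && python3 -m pendant '[[0,-1.7,-2.6,-0.1,0,0,0],[0,-1.7,-2.6,-0.1,0,0,0],[0,-1.7,-2.6,-0.1,0,0,0],[0,-1.7,-2.6,-0.1,0,0,0],[0,-1.7,-2.6,-0.1,0,0,0],[0,-1.7,-2.6,-0.1,0,0,0],[0,-1.7,-2.6,-0.1,0,0,0],[0,-1.7,-2.6,-0.1,0,0,0],[0,-1.7,-2.6,-0.1,0,0,0],[0,-1.7,-2.6,-0.1,0,0,0]]' && python3 -m pendant '[[0,-1.7,-2.6,-0.1,0,0,0],[0,-1.7,-2.6,-0.1,0,0,0],[0,-1.7,-2.6,-0.1,0,0,0],[0,-1.7,-2.6,-0.1,0,0,0],[0,0,0,0,0,0,0],[0,0,0,0,0,0,0]]'
python3 -c "
from plan import *
go(np.r_[SG[:2],.10],down(152.4))"
```

```text
t: 13.4
ee_pos: [0.4632, 0.0921, 0.2444]
eef_rot: [0.004, 0.227, 0.974, -0.003]
force: [0.1, -0.2, -0.1]
gripper_width: 0.0941
t: 14.4
ee_pos: [0.5003, -0.2164, 0.2568]
eef_rot: [0.004, 0.227, 0.974, -0.002]
force: [0.4, 0.9, 0.1]
gripper_width: 0.0944
t: 15.0
ee_pos: [0.515, -0.3387, 0.2614]
eef_rot: [0.003, 0.228, 0.974, -0.002]
force: [0.1, -0.2, 0.3]
gripper_width: 0.0938
t 15.0 pos [ 0.515 -0.339  0.261] w 0.0938369676714592 F [ 0.052 -0.175  0.315]
turn(tool,deg) [-0.075  0.426  1.256] rows>= 0.14625119669821146  shift after turn(cm) [ 0.499 -1.328 16.138]  shift before [ 0.648 -1.295 16.136]
```

```bash
python3 -m pendant '[[0,0,0,0,-0.1,0.4,1.2],[0,0.5,-1.3,2,0,0,0],[0,0,0,4,0,0,0],[0,0,0,4,0,0,0],[0,0,0,4,0,0,0],[0,0,0,2,0,0,0],[0,0,0,0,0,0,0],[0,0,0,0,0,0,0]]'
python3 - <<'E'
from plan import *
go(np.r_[SG[:2],.010],down(152.4))
p,d=manip.read_camera("top"); q,e=manip.read_camera("side")
a=cv2.resize(p[110:210,310:410,::-1],(400,400),interpolation=cv2.INTER_CUBIC)
b=cv2.resize(q[200:300,310:430,::-1],(400,333),interpolation=cv2.INTER_CUBIC)
cv2.imwrite("pics/pick2.png",np.hstack([a,cv2.copyMakeBorder(b,0,67,0,0,0)]))
E
```

```text
t: 15.8
ee_pos: [0.5057, -0.3472, 0.1041]
eef_rot: [0.002, 0.237, 0.971, -0.001]
force: [-0.5, -0.1, 0.6]
gripper_width: 0.0941
t 15.8 pos [ 0.506 -0.347  0.104] w 0.09407252109532512 F [-0.492 -0.073  0.612]
turn(tool,deg) [-0.033  0.225  0.164] rows>= 0.026161376342650994  shift after turn(cm) [ 0.069 -0.139  9.411]  shift before [ 0.106 -0.133  9.41 ]
```

View pics/pick2.png

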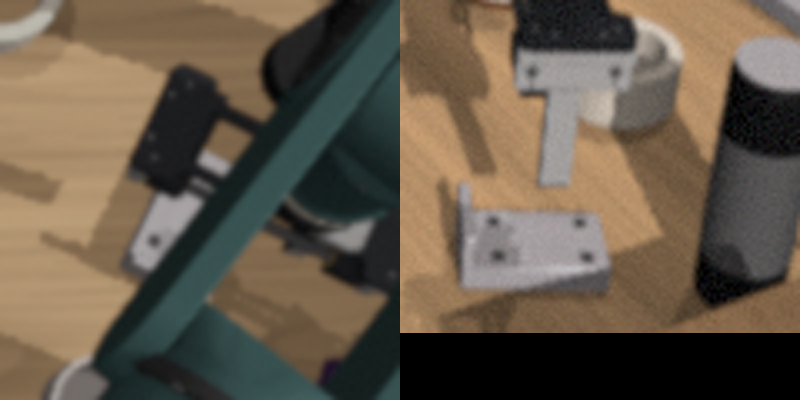

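The fingers straddle the short bracket, with its tab at the lower left (465,235 in the right panel). The can is close to the arm, so I'll check how low the wrist gets near it.

```bash
python3 - <<'E'
from plan import *
np.set_printoptions(precision=3,suppress=True)
s=np.load("pics/top0.npz"); X=cloud("top",s["d"]); k=X[120:150,370:425]; k=k[(k[...,2]>.17)&(k[...,2]<.2)]; can=k.mean(0); print("can top",can,len(k))
for n_ in("side","top"):
    im,d=manip.read_camera(n_); X=cloud(n_,d)
    m=(d>0)&(np.hypot(X[...,0]-can[0],X[...,1]-can[1])<.10)&(X[...,2]>.198)
    Q=X[m]; print(n_,len(Q)); r=np.hypot(*(Q[:,:2]-can[:2]).T)
    for lo,hi in((0,.03),(.03,.045),(.045,.06),(.06,.08),(.08,.1)):
        w=Q[(r>=lo)&(r<hi)]
        if len(w): print(lo,len(w),"zmin",np.percentile(w[:,2],[1,10,50]))
E
```

```text
can top [ 0.592 -0.43   0.184] 105
side 851
0.08 851 zmin [0.21  0.248 0.356]
top 157
0.08 157 zmin [0.47  0.477 0.485]
```

The arm stays at least 50 mm clear of the can. Descending and gripping.

```bash
python3 -m pendant '[[0,0.1,-0.15,2.5,0,0.2,0.2],[0,0,0,2.5,0,0,0],[0,0,0,2.5,0,0,0],[0,0,0,1.2,0,0,0],[0,0,0,0.7,0,0,0],[0,0,0,0,0,0,0],[0,0,0,0,0,0,0]]' && python3 -m pendant '[[255,0,0,0,0,0,0],[255,0,0,0,0,0,0],[255,0,0,0,0,0,0],[255,0,0,0,0,0,0],[255,0,0,0,0,0,0],[255,0,0,0,0,0,0]]'
python3 -m pendant '[[255,0,0,-2,0,0,0],[255,0,0,-3,0,0,0],[255,0,0,-4,0,0,0],[255,0,0,-4,0,0,0],[255,0,0,-4,0,0,0],[255,0,0,-4,0,0,0],[255,0,0,-4,0,0,0],[255,0,0,0,0,0,0],[255,0,0,0,0,0,0]]'
python3 -c "
from plan import *
go(np.r_[(SP+.10*n)[:2],.26],down(16.4))
print(manip.observe()['joint_pos'])"
```

```text
t: 16.7
ee_pos: [0.5046, -0.3496, 0.0109]
eef_rot: [0.001, 0.239, 0.971, -0.001]
force: [-0.1, 0.9, 0.5]
gripper_width: 0.0942
t: 17.3
ee_pos: [0.5039, -0.3488, 0.0095]
eef_rot: [0.0, 0.239, 0.971, -0.0]
force: [-0.2, 0.6, 0.9]
gripper_width: 0.0598
t: 18.2
ee_pos: [0.5039, -0.3489, 0.2591]
eef_rot: [0.0, 0.239, 0.971, -0.0]
force: [-0.8, 0.2, -3.7]
gripper_width: 0.0595
t 18.2 pos [ 0.504 -0.349  0.259] w 0.05948329544921775 F [-0.836  0.239 -3.705]
turn(tool,deg) [  0.007   0.071 135.919] rows>= 15.822980169196876  shift after turn(cm) [ 12.794 -45.929  -0.087]  shift before [22.76  41.894 -0.133]
[-0.698  0.226  1.108 -0.001  1.807 -1.786]
```

```bash
python3 -m pendant '[[255,0.7,1.3,0,0,0,0],[255,1.3,2.4,0,0,0,0],[255,1.3,2.4,0,0,0,0],[255,1.3,2.4,0,0,0,0],[255,1.3,2.4,0,0,0,0],[255,1.3,2.4,0,0,0,0],[255,1.3,2.4,0,0,0,0],[255,1.3,2.4,0,0,0,0],[255,1.3,2.4,0,0,0,0],[255,1.3,2.4,0,0,0,0]]' && python3 -m pendant '[[255,1.3,2.4,0,0,0,0],[255,1.3,2.4,0,0,0,0],[255,1.3,2.4,0,0,0,0],[255,1.3,2.4,0,0,0,0],[255,1.3,2.4,0,0,0,0],[255,1.3,2.4,0,0,0,0],[255,1.3,2.4,0,0,0,0],[255,1.3,2.4,0,0,0,0],[255,0,0,0,0,0,5],[255,0,0,0,0,0,8]]' && python3 -m pendant '[[255,0,0,0,0,0,8],[255,0,0,0,0,0,8],[255,0,0,0,0,0,8],[255,0,0,0,0,0,8],[255,0,0,0,0,0,8],[255,0,0,0,0,0,8],[255,0,0,0,0,0,8],[255,0,0,0,0,0,8],[255,0,0,0,0,0,8],[255,0,0,0,0,0,8]]' && python3 -m pendant '[[255,0,0,0,0,0,8],[255,0,0,0,0,0,8],[255,0,0,0,0,0,8],[255,0,0,0,0,0,8],[255,0,0,0,0,0,8],[255,0,0,0,0,0,4],[255,0,0,0,0,0,0],[255,0,0,0,0,0,0]]'
python3 -c "
from plan import *
go(SP+.070*n+.004*ux,tilt(1))
print(manip.observe()['joint_pos'])"
```

```text
t: 19.2
ee_pos: [0.4986, -0.086, 0.2558]
eef_rot: [-0.003, 0.239, 0.971, 0.0]
force: [0.8, 0.3, -3.3]
gripper_width: 0.0599
t: 20.2
ee_pos: [0.4952, 0.1315, 0.2556]
eef_rot: [-0.003, 0.349, 0.937, -0.002]
force: [0.2, -0.5, -2.0]
gripper_width: 0.06
t: 21.2
ee_pos: [0.4954, 0.1305, 0.2557]
eef_rot: [-0.001, 0.87, 0.493, -0.003]
force: [-0.4, -0.4, -3.5]
gripper_width: 0.0597
t: 22.0
ee_pos: [0.4962, 0.1303, 0.2569]
eef_rot: [0.0, 0.991, 0.134, -0.002]
force: [0.6, -0.1, -3.1]
gripper_width: 0.0599
t 22.0 pos [0.496 0.13  0.257] w 0.05988711899443709 F [ 0.553 -0.133 -3.057]
turn(tool,deg) [ 0.231 30.257 -0.94 ] rows>= 3.5223706290195023  shift after turn(cm) [-2.593  0.259  8.193]  shift before [1.893 0.231 8.383]
[ 0.146  0.004  1.357 -0.     1.786  1.448]
```

```bash
python3 -m pendant '[[255,0,0,0,0,6,-0.2],[255,0,0,0,0,6,-0.2],[255,0,0,0,0,6,-0.2],[255,0,0,0,0,6,-0.2],[255,0,0,0,0.2,6.2,-0.2],[255,-1.3,0.1,0,0,0,0],[255,-1.3,0.1,0,0,0,0],[255,0,0,3,0,0,0],[255,0,0,3,0,0,0],[255,0,0,0,0,0,0]]' && python3 -m pendant '[[255,0,0,0,0,0,0]]'
python3 - <<'E'
from plan import *
go(SP+.0095*n+.004*ux,tilt(1))
np.set_printoptions(precision=1,suppress=True)
out=[]
for nm in("top","side"):
    im,d=manip.read_camera(nm); b=inboard(nm,d); hsv=cv2.cvtColor(im,cv2.COLOR_RGB2HSV)
    h=((manip.observe()["ee_pos"]-B)@n)*1e3-9.5
    sil=(hsv[...,1]<60)&(hsv[...,2]>70)&(d>0)&(abs(b[...,1]+43)<40)
    Q=b[sil&(abs(b[...,2]-h-20)<7)&(abs(b[...,0])<70)]
    T=b[sil&(b[...,2]>h+33)&(b[...,2]<h+52)&(b[...,0]>30)&(b[...,0]<70)]
    print(nm,"h",h,len(Q),np.median(Q[:,2]),np.percentile(Q,[2,98],axis=0).tolist(),"tab",len(T),np.percentile(T,[3,50,97],axis=0).tolist() if len(T) else 0)
    out.append(cv2.resize(im[95:215,100:220,::-1] if nm=="top" else im[95:215,200:320,::-1],(400,400),interpolation=cv2.INTER_CUBIC))
cv2.imwrite("pics/place2.png",np.hstack(out))
E
```

```text
t: 23.0
ee_pos: [0.5021, 0.13, 0.1869]
eef_rot: [-0.036, 0.957, 0.138, 0.251]
force: [-0.6, -0.3, -3.9]
gripper_width: 0.0595
t: 23.1
ee_pos: [0.5042, 0.1302, 0.1924]
eef_rot: [-0.036, 0.956, 0.138, 0.256]
force: [-0.2, -0.4, -2.2]
gripper_width: 0.0598
t 23.1 pos [0.504 0.13  0.192] w 0.05981195367461372 F [-0.164 -0.408 -2.23 ]
turn(tool,deg) [0.049 0.047 0.057] rows>= 0.0066525935645328485  shift after turn(cm) [-0.035  0.023  8.272]  shift before [-0.028  0.015  8.272]
top h 83.97874665712543 521 102.59087248279025 [[-39.406086614295496, -71.50398988942554, 98.40413619824686], [53.644504400773606, -12.856329829161355, 109.34221243818654]] tab 121 [[45.64681084491372, -71.14622211634601, 118.25543372718327], [50.71639940741356, -42.82355425707853, 126.19989458458123], [54.030284250072945, -14.1168364815088, 130.09522497917678]]
side h 84.71050899544791 395 104.77040231189262 [[-45.66603508205873, -76.80018478624427, 98.4696218507434], [48.24178728284166, -14.80327947829941, 109.4378438142119]] tab 29 [[44.449867436558655, -75.69846805088173, 120.30927825886705], [47.775064544716265, -64.73182008931381, 126.46943443980493], [52.89926323791824, -48.16055568572957, 132.64947342238125]]
```

View pics/place2.png

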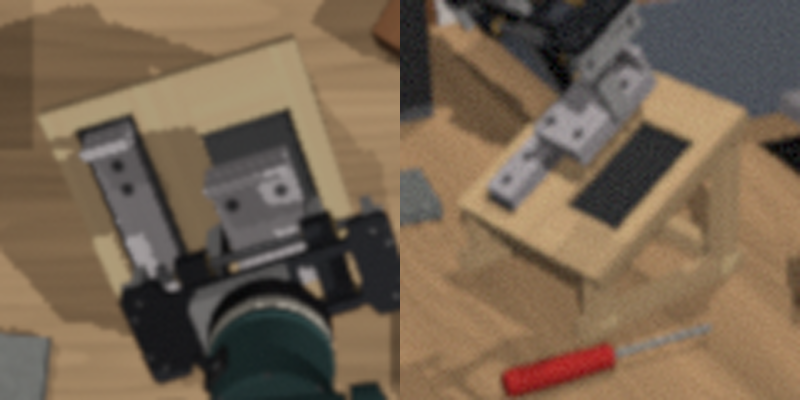

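Image: long bracket seated (105,180 left panel), and the short bracket parallel above its pocket with its tab up-slope. Its tab reads about 3 mm too far up-slope, so I'll shift it −3 mm and lower.

```bash
python3 -m pendant '[[255,-0.3,0,1.5,0,0,0],[255,0,0,2,0,0,0],[255,0,0,1.5,0,0,0],[255,0,0,1.5,0,0,0],[255,0,0,0.8,0,0,0],[255,0,0,0,0,0,0],[255,0,0,0,0,0,0]]'
python3 -c "
from plan import *
go(SP+.0095*n+.001*ux,tilt(1))"
```

```text
t: 23.9
ee_pos: [0.5386, 0.1396, 0.1308]
eef_rot: [-0.036, 0.955, 0.138, 0.259]
force: [-0.1, -0.0, -2.2]
gripper_width: 0.0597
t 23.9 pos [0.539 0.14  0.131] w 0.05967001196499149 F [-0.099 -0.044 -2.25 ]
turn(tool,deg) [ 0.118 -0.265  0.036] rows>= 0.03084636610722794  shift after turn(cm) [-0.341 -0.044  1.155]  shift before [-0.346 -0.047  1.153]
```

```bash
python3 -m pendant '[[255,-0.3,-0.05,0.3,0,0,0],[255,0,0,0.3,0,0,0],[255,0,0,0,0,0,0],[255,0,0,0,0,0,0]]'
python3 -c "
from plan import *
go(SP+.0095*n+.001*ux,tilt(1))
np.set_printoptions(precision=1,suppress=True)
for nm in('top','side'):
    im,d=manip.read_camera(nm); b=inboard(nm,d); hsv=cv2.cvtColor(im,cv2.COLOR_RGB2HSV)
    sil=(hsv[...,1]<60)&(hsv[...,2]>70)&(d>0)&(abs(b[...,1]+43)<40)
    T=b[sil&(b[...,2]>38)&(b[...,2]<60)&(b[...,0]>30)&(b[...,0]<70)]
    print(nm,np.percentile(T,[3,50,97],axis=0).tolist())
"
```

```text
t: 24.3
ee_pos: [0.5384, 0.1401, 0.1229]
eef_rot: [-0.036, 0.956, 0.138, 0.258]
force: [-0.1, 0.2, -2.9]
gripper_width: 0.0596
t 24.3 pos [0.538 0.14  0.123] w 0.05956919524096778 F [-0.067  0.182 -2.882]
turn(tool,deg) [ 0.106 -0.176  0.021] rows>= 0.020467287296591002  shift after turn(cm) [0.058 0.012 0.468]  shift before [0.056 0.011 0.468]
top [[41.422606519673984, -70.8506301794393, 39.119514320968435], [47.11846123666951, -43.36599267951878, 48.57772795674027], [49.82607366303021, -15.507596746249996, 52.214568875511304]]
side [[40.1617639190061, -73.84977580118155, 38.572978246590516], [42.782135446628374, -69.0232938529918, 47.3646646503831], [47.609890724351075, -57.2181743549379, 53.800348210208604]]
```

```bash
python3 -m pendant '[[255,0.05,0,0.3,0,0,0],[255,0,0,0,0,0,0],[255,0,0,0,0,0,0]]' && python3 -m pendant '[[255,0,0,0.1,0,0,0],[255,0,0,0,0,0,0],[255,0,0,0,0,0,0]]' && python3 -m pendant '[[255,0,0,0.05,0,0,0],[255,0,0,0,0,0,0],[255,0,0,0,0,0,0]]'
python3 -c "
from plan import *
go(SP+.0095*n+.001*ux,tilt(1))"
```

```text
t: 24.7
ee_pos: [0.5403, 0.1407, 0.1203]
eef_rot: [-0.036, 0.956, 0.138, 0.258]
force: [-0.7, -0.1, -2.9]
gripper_width: 0.0595
t: 25.0
ee_pos: [0.5408, 0.1409, 0.1196]
eef_rot: [-0.036, 0.956, 0.138, 0.258]
force: [-0.8, -0.2, -2.5]
gripper_width: 0.0597
t: 25.3
ee_pos: [0.5411, 0.1409, 0.1194]
eef_rot: [-0.036, 0.956, 0.138, 0.258]
force: [-0.2, -0.5, -2.2]
gripper_width: 0.0597
t 25.3 pos [0.541 0.141 0.119] w 0.059725002883858486 F [-0.198 -0.459 -2.181]
turn(tool,deg) [ 0.11  -0.19   0.023] rows>= 0.022081754669105332  shift after turn(cm) [-0.009  0.009  0.024]  shift before [-0.009  0.009  0.024]
```

```bash
python3 -m pendant '[[255,0,0,0.05,0,0,0],[255,0,0,0,0,0,0],[255,0,0,0,0,0,0]]' && python3 -m pendant '[[255,0,0,0.05,0,0,0],[255,0,0,0,0,0,0],[255,0,0,0,0,0,0]]' && python3 -m pendant '[[255,0,0,0.03,0,0,0],[255,0,0,0,0,0,0],[255,0,0,0,0,0,0]]'
```

```text
t: 25.6
ee_pos: [0.5412, 0.1409, 0.1193]
eef_rot: [-0.036, 0.956, 0.138, 0.258]
force: [-4.7, -2.3, 2.0]
gripper_width: 0.0596
t: 25.9
ee_pos: [0.5412, 0.1409, 0.1193]
eef_rot: [-0.036, 0.956, 0.138, 0.258]
force: [-8.6, -3.0, 4.9]
gripper_width: 0.0598
t: 26.2
ee_pos: [0.5412, 0.141, 0.1193]
eef_rot: [-0.036, 0.956, 0.138, 0.258]
force: [-10.3, -4.2, 6.8]
gripper_width: 0.0597
```

Contact again came within 0.2 mm of the predicted floor. I'll check that it's flat, then release.

```bash
python3 -c "
from chk import *
np.set_printoptions(precision=1,suppress=True)
chk(-43,50,30,'s1')"
```

```text
side 381 z at centre 20.9 slope x 0.44 deg y 1.21 deg x [-51.   44.2] y [-76.8 -11.8]
  tab 23 [[40.11286927644575, -74.03923726049577, 32.970543686356415], [42.82377769560587, -68.72630216747211, 39.869757930852245], [47.635513054032835, -56.53471440328594, 47.07107340865922]]
top 442 z at centre 19.8 slope x 0.10 deg y -0.11 deg x [-46.7  50.5] y [-72.6 -12. ]
  tab 109 [[42.444514937509936, -69.66381219453407, 33.88005392014279], [48.36026839490225, -43.73116884471749, 43.6403923876436], [50.09874354381093, -16.47879240109376, 47.74531523431414]]
```

```bash
python3 -m pendant '[[255,0,0,-0.1,0,0,0],[120,0,0,0,0,0,0],[60,0,0,0,0,0,0],[0,0,0,0,0,0,0],[0,0,0,0,0,0,0],[0,0,0,0,0,0,0]]' && python3 -m pendant '[[0,0,0,-1,0,0,0],[0,0,0,-2,0,0,0],[0,0,0,-3,0,0,0],[0,0,0,-3,0,0,0],[0,0,0,-3,0,0,0],[0,0,0,-3,0,0,0],[0,-2,0,-3,0,0,0],[0,-3,0,-2,0,0,0],[0,0,0,0,0,0,0],[0,0,0,0,0,0,0]]'
python3 - <<'E'
from chk import *
np.set_printoptions(precision=1,suppress=True)
print("long");chk(56,80,17,"f"); print("short");chk(-43,50,30,"f")
p=np.load("pics/f_top.npz")["p"];q=np.load("pics/f_side.npz")["p"]
cv2.imwrite("pics/final.png",np.hstack([cv2.resize(x[...,::-1],(400,300),interpolation=cv2.INTER_AREA) for x in(p,q)]+[]))
a=np.hstack([cv2.resize(p[95:215,100:220,::-1],(400,300)),cv2.resize(q[95:215,200:320,::-1],(400,300))])
cv2.imwrite("pics/final.png",np.vstack([cv2.imread("pics/final.png"),a]))
E
```

```text
t: 26.9
ee_pos: [0.5416, 0.141, 0.1193]
eef_rot: [-0.036, 0.956, 0.138, 0.258]
force: [0.4, -0.3, 0.5]
gripper_width: 0.0879
t: 27.9
ee_pos: [0.4032, 0.1005, 0.2681]
eef_rot: [-0.036, 0.955, 0.137, 0.259]
force: [-0.1, 0.1, -0.4]
gripper_width: 0.0941
long
side 448 z at centre 20.5 slope x 0.33 deg y 3.69 deg x [-80.5  73.9] y [36.6 74. ]
  tab 38 [[69.46048844196595, 37.525619225839506, 33.26504713782825], [73.03581615811852, 52.08584819022733, 43.400424074460176], [78.08515364574741, 69.91674476225573, 49.874787334173185]]
top 763 z at centre 19.9 slope x 0.08 deg y 1.26 deg x [-78.2  79.9] y [39.1 72.8]
  tab 66 [[72.95769947103764, 39.872895421742626, 32.93391649522775], [77.77609693324797, 55.64107733491683, 44.03207601048228], [80.30056141413527, 71.16208458153154, 46.71522858786902]]
short
side 513 z at centre 20.9 slope x 0.86 deg y 1.84 deg x [-50.7  43.2] y [-74.1 -13.6]
  tab 63 [[40.531952303583964, -71.39236572760875, 35.07759379272306], [43.427703812901676, -46.232519850703596, 43.09766847129632], [48.820556689071154, -17.424686943392892, 48.46466114454373]]
top 762 z at centre 20.0 slope x -0.21 deg y 0.27 deg x [-48.1  50.4] y [-72.3 -13.3]
  tab 108 [[42.69560663273858, -69.53261342351587, 34.47733652275142], [47.9111555631251, -43.74156781496043, 43.360344924313836], [50.06704967076745, -16.21636993638904, 47.25310084018186]]
```

View pics/final.png

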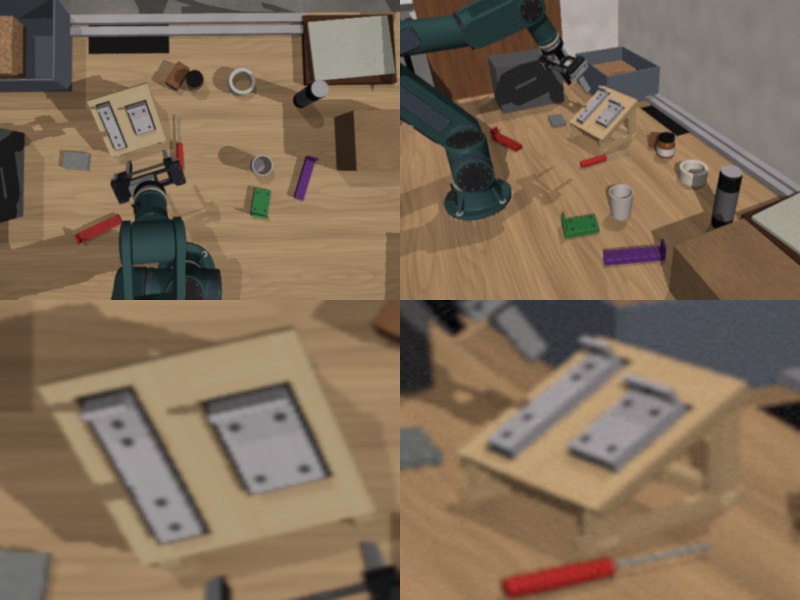

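Both brackets sit flat in their pockets (lower left: long at (140,465), short at (265,435)), tabs up-slope. The bystanders look unmoved and the gripper is clear, so I'm handing in.

```bash
python3 -c "
from workcell import manip
print(manip.sign_off(), manip.observe()['t'])"
```

```text
the job is handed in; nothing more can be done
the job is handed in; nothing more can be done
```

Both aluminium brackets are in their pockets, long one first and then short, and I handed the job in about 28 s into the 58 s limit. I lowered each one tilted to match the board and pressed it to the pocket floor before letting go. Contact came within 0.2 mm of the height I predicted, and the last force reading before release was about 12–15 N.

**Last checks, after release:**
- **Top camera:** both top faces are 20 mm above the pocket floor and both tabs stand about 45 mm above it, at the upper end of the slope. Both brackets are centred to within about 2 mm. Tilt is within 0.3°, except 1.3° across the width of the long bracket.
- **Side camera:** it gave larger tilts across the width, up to 3.7° on the long bracket and 1.8° on the short one. I put this down to side-face pixels and depth noise in that view, because the heights agree and both brackets look flat in the pictures.
- **Rest of the bench:** the gripper is clear and its force reading is near zero. By eye, the other objects and look-alikes are where they started; I did not measure them.

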